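Complete a ball-valve kit tray and present it level

TASK

Complete the valve kit: stand the taller steel stem upright, fully home, in the empty white socket of the yellow tray while the tray is on the table, and let go of it. Then lift the tray with the stem and the loose steel ball aboard, never tipping it so far that the ball rolls out of its shallow pocket, and carry it over to the blue mat. Finish while still holding it there, level and still, centred over the mat and about 10 cm above it, with the brass stem, steel shell, angle stop and wrench left where they were.

Things in the scene. Friction and masses are not known exactly. Their poses are not given: they have to be found in the camera images.
- tray: Yellow plastic tray plate, 100 (its x) x 250 (its y) x 10 mm, about 0.25 kg empty, loose on the table. Origin: centre of its underside. z up. In its frame: black handle over the middle, ball pocket at y = +80 mm, white stem socket at y = -80 mm.
- tray_handle (a point): Centre of the black handle's grip bar, 65 mm above the tray's underside. The bar is 90 mm long along the tray's x, 14 mm thick along the tray's y (pinch it across y from above) and 30 mm high (50 to 80 mm above the underside), on a post at each end. Loaded, the tray balances within about 10 mm of it along y.
- tray_pocket (a point): Where the ball's centre is when the ball sits in the middle of its pocket: tray frame (0, 80, 26) mm. The pocket is a round recess of 32 mm diameter, 4 mm deep in the plate, in which the ball has about 4 mm of play each way; it rolls out if the tray tips more than about 35 degrees.
- tray_socket (a point): Centre of the floor of the stem's bore, tray frame (0, -80, 10) mm. The bore is 23 mm in diameter and 26 mm deep, slightly chamfered at the mouth, in a white square block of 46 x 46 mm whose top is 36 mm above the tray's underside. A stem that is home has its foot on this point.
- ball_center (a point): Centre of the loose polished steel ball, 40 mm in diameter, about 0.26 kg, lying in the tray's pocket.
- stem: Steel valve stem standing upright on the table, 80 mm tall, about 0.17 kg: round shaft of 20 mm diameter with a chamfered foot up to 66 mm, then a 12 x 12 mm square end. Origin: centre of its foot. z along the stem, up.
- mat: Blue inspection mat fixed to the table, 120 (its x) x 260 (its y) x 4 mm. Origin: centre of its underside, on the table top.
- brass_stem: Bystander: shorter brass stem, 55 mm tall, 20 mm in diameter, standing near the steel one. Origin: centre of its foot.
- shell: Bystander: polished open steel valve shell, roughly a ball of 116 mm diameter, 90 mm tall. Origin: centre of its underside.
- stop: Bystander: dark steel angle stop, 50 x 100 mm, 91 mm tall. Origin: centre of its underside.
- wrench: Bystander: wrench lying flat on the table. Origin: under its middle.
There are look-alikes about, which are no part of the job. What is shaped like the stem but orange or turquoise is not meant. Leave any orange look-alike of the part that bears ball_center alone.

How it is judged:
By the outcome, as a careful person would: the job done as asked, in the order asked, and still so for the second after the job is handed in, while the arm keeps its last pose, push and grip.
It also fails if it takes over 64 s, if anything falls off the work surface, if the arm or the gripper's body presses on something with over 40 N, if the wrist force passes 120 N, or if a joint passes its speed limit or range.

ROBOT

A 6-joint arm with a two-finger parallel gripper is mounted at the origin on the work surface. World frame = base frame: x ahead of the robot, y to its left, z up, the work surface at z = 0. Lengths are in m, angles in rad, forces in N, time in s.
With the tool pointing down it reaches from about 0.325 to 1 m from the base axis. Payload 5.1 kg.
Tool frame: the origin (TCP) lies at the very end of the fingers, on their centre line; the grasp point (between the pads) lies 19 mm behind it (bot.hold_point_z is the distance from the TCP to the grasp point, in m); z points along the fingers, y is the line along which they close (so a half turn about z gives the same grasp; the last joint's range is limited). The gripper opens to 85 mm and grips with 20 to 120 N. Pads are 22 mm wide; open, the fingers measure 114 mm over their backs; the gripper's body (76 mm by 85 mm) begins 54 mm behind the grasp point. The pads swing forward as they close: fully open they stand 13 mm farther back than shut.
Start: joints at [1.059, 0.124, 1.65, -0, 1.367, -0.083], TCP at [0.27, 0.591, 0.231] pointing down, gripper open.
Joint ranges: [-2.61, 2.61], [-1.02, 2.33], [0.03, 2.71], [-1.35, 4.49], [0.32, 2.68], [-2.91, 2.91]. Speed limits (rad/s): [2.57, 2.57, 3.14, 3.14, 3.14, 3.14].

INTERFACE

Orientations are given as a unit quaternion [w, x, y, z].
In Python, from plant import bot, optics gives the robot as it stands.
- The arm moves only by the shell command python3 -m jog 'ROWS' [FORCE]. ROWS is JSON, a list of rows, each an object with "delta_pos": the shift along the tool's x, y, z in cm, a list of three; "dr": the turn, a rotation vector about the tool's x, y, z in degrees, a list of three; "jaw": the opening, from 0 (shut) to 1 (fully open). In form: [{"delta_pos": [dx, dy, dz], "dr": [wx, wy, wz], "jaw": jaw}, ...]. A call has 1 to 8 rows; each row is the pose to reach, as a shift and turn from the pose commanded when the call began, along the tool's axes at that moment; what a row does not reach only later rows make up. A row lasts 1/10 s, in which the tool goes at most 50 mm and 8.59 degrees, less where a joint would pass 70% of its speed; a pose out of reach is approached as far as the arm can. A call with a gripper value outside its range is refused whole. The fingers move at their own pace and stop on an object; FORCE is the grip in N (left out, the last holds). Time passes only in rows, so rows that repeat a pose let the fingers close. It gives the time, the measured TCP pose, the force, the opening and the grip force at its end, in the units of the state.
- bot.get_state(): the state, without advancing time (a new reading comes with each control period).
- optics.snapshot(name): name is "scene" or "top"; returns a dict with "img" (384x512x3 uint8, red, green, blue), "camera_matrix" (3x3 intrinsics, pixels), "eye" and "rotation" of the camera in the world. Camera axes: x right, y up, looking along -z (the intrinsics and any distortion apply to the point x, -y, -z); pixel columns grow to the right and rows downward; lengths in m; the calibration is good to about 2 mm. A picture is of the moment at which its call begins. There is no depth.
- bot.job_done(): hands the job in; it is judged then, once.
The state is a dict: "t": time; "qpos": joint angles; "qvel": joint speeds; "joint_torque": joint torques, N m; "tool_pos": TCP position; "tcp_rot": TCP orientation; "wrist_force": force on the tool from outside, world axes, zero at the start; "torque": the same for the moment, N m; "finger_gap": opening from 0.0 (shut) to 1.0 (fully open); "grip_force": force on a finger pad.
Only numpy, scipy, OpenCV 4.12 (cv2) and the standard library are available. Lean on these libraries where they do the work, as an engineer would, in place of code of your own. Each camera call takes 0.05 s, during which the arm holds its last target. There are 200 camera calls.

## Working session

There is one attempt and no reset: what is moved stays moved. The work goes in short steps, Python scripts to look and compute and a shell command to move; the robot and the scene stay as the last step left them, time stands still between calls to the robot, and variables do not carry over. Pictures are saved under pics/ and viewed, at most 13 in all, crops included, and the job is handed in when it is done.

```bash
mkdir -p pics; ls; cat > h.py <<'E'
import numpy as np, cv2
from plant import bot, optics
def snap(n,f=None):
    s=optics.snapshot(n)
    if f: cv2.imwrite('pics/'+f,cv2.cvtColor(s['img'],cv2.COLOR_RGB2BGR))
    return s
def ray(s,u,v):
    K=np.array(s['camera_matrix']);d=np.linalg.inv(K)@[u,v,1.]
    return np.array(s['eye']),np.array(s['rotation'])@[d[0],-d[1],-d[2]]
def plane(s,u,v,z):
    e,d=ray(s,u,v);return e+d*(z-e[2])/d[2]
def proj(s,p):
    c=np.array(s['rotation']).T@(np.array(p)-s['eye']);q=np.array(s['camera_matrix'])@[c[0],-c[1],-c[2]];return q[:2]/q[2]
E
python3 - <<'E'
from h import *
a=snap('scene','a.png');b=snap('top','b.png')
for s in(a,b):print({k:(np.round(v,3).tolist() if k!='img' else 0) for k,v in s.items()})
import pickle;pickle.dump((a,b),open('s0.pkl','wb'))
i=np.hstack([cv2.imread('pics/a.png'),cv2.imread('pics/b.png')])
print(bot.get_state(),bot.hold_point_z)
E
```

```text
pics
{'img': 0, 'camera_matrix': [[371.136, 0.0, 256.173], [0.0, 371.136, 196.69], [0.0, 0.0, 1.0]], 'eye': [0.989, -0.535, 0.51], 'rotation': [0.833, 0.449, 0.145, 0.29]}
{'img': 0, 'camera_matrix': [[448.377, 0.0, 261.954], [0.0, 448.377, 183.981], [0.0, 0.0, 1.0]], 'eye': [0.415, 0.004, 1.208], 'rotation': [0.709, 0.038, -0.059, -0.702]}
{'t': 0.1, 'qpos': array([ 1.05942067e+00,  1.24441435e-01,  1.65157930e+00, -3.41748139e-05,
        1.36751220e+00, -8.26023717e-02]), 'qvel': array([-0.00171147, -0.00023182, -0.00179248,  0.00043312,  0.0012481 ,
        0.00040318]), 'joint_torque': array([ 5.56002797e-04, -4.24933863e+01, -3.66652966e+01, -1.00733157e-04,
        3.96955933e-03, -2.11602064e-06]), 'tool_pos': array([0.26999554, 0.59064102, 0.23015021]), 'tcp_rot': array([-2.67904532e-04,  2.12744667e-01,  9.77107346e-01, -9.32566269e-04]), 'wrist_force': array([-0.02489589, -0.47445061,  0.14214538]), 'torque': array([-0.00456592, -0.00660346, -0.01406215]), 'grip_force': 0.0, 'finger_gap': 0.9983427139062316} 0.0187
```

View pics/a.png

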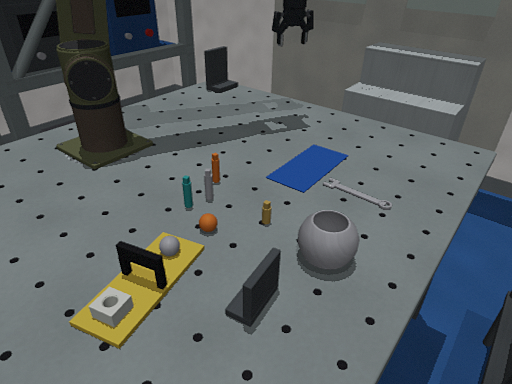

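View pics/b.png

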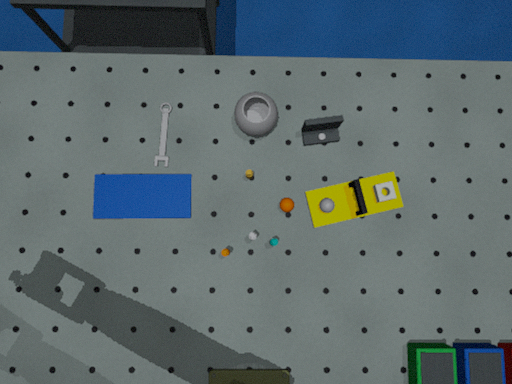

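The scene view (a) and top view (b) agree:
- **Tray:** yellow, at a(140,285) and b(355,200). The white socket is at a(110,305) and b(385,191), and the ball at a(170,245) and b(327,205).
- **Mat:** b(142,196).
- **Stem candidates:** grey a(208,185)/b(253,236), turquoise a(187,192)/b(274,241), orange a(215,168)/b(226,252) and short brass a(266,213)/b(249,174). The grey one fits, since it is steel and tall. I'll confirm it in a crop.

```bash
cat >> h.py <<'E'
from scipy.spatial.transform import Rotation as R
def fix(s):
    q=np.ravel(s['rotation'])
    if q.size==4: s['rotation']=R.from_quat(q[[1,2,3,0]]).as_matrix()
    return s
_snap=snap
def snap(n,f=None): return fix(_snap(n,f))
def tri(a,pa,b,pb):
    e1,d1=ray(a,*pa);e2,d2=ray(b,*pb);t=np.linalg.lstsq(np.c_[d1,-d2],e2-e1,rcond=None)[0]
    p,q=e1+d1*t[0],e2+d2*t[1];return (p+q)/2,np.linalg.norm(p-q)
def mask(s,lo,hi,box=None):
    m=cv2.inRange(cv2.cvtColor(s['img'],cv2.COLOR_RGB2HSV),lo,hi)
    if box: k=np.zeros_like(m);x,y,X,Y=box;k[y:Y,x:X]=1;m=m*k
    return m
def blobs(m,n=3):
    c=sorted(cv2.findContours(m,cv2.RETR_EXTERNAL,cv2.CHAIN_APPROX_NONE)[0],key=cv2.contourArea)[::-1][:n]
    return c
E
python3 - <<'E'
from h import *
import pickle
a,b=map(fix,pickle.load(open('s0.pkl','rb')))
# yellow plate corners top view
c=blobs(mask(b,(22,120,90),(35,255,255)),1)[0]
r=cv2.minAreaRect(c);bx=cv2.boxPoints(r)
P=np.array([plane(b,u,v,.01) for u,v in bx]);print('plate',bx.round(1).tolist(),P.round(4).tolist(),P.mean(0),[np.linalg.norm(P[i]-P[i-1]) for i in range(4)])
c=blobs(mask(b,(105,120,90),(125,255,255),(80,160,210,230)),1)[0]
r=cv2.minAreaRect(c);bx=cv2.boxPoints(r)
P=np.array([plane(b,u,v,.004) for u,v in bx]);print('mat',P.round(4).tolist(),P.mean(0),[np.linalg.norm(P[i]-P[i-1]) for i in range(4)])
A=cv2.resize(a['img'][130:240,160:290],None,fx=5,fy=5,interpolation=2)
B=cv2.resize(b['img'][215:265,215:290],None,fx=9,fy=9,interpolation=2)[:,:700]
C=cv2.resize(b['img'][165:235,300:410],None,fx=5,fy=5,interpolation=2)
cv2.imwrite('pics/c.png',cv2.cvtColor(A,4)); 
D=np.zeros((450+350+0,700,3),np.uint8)
D[:450,:B.shape[1]]=B;D[450:,:550]=C
cv2.imwrite('pics/d.png',cv2.cvtColor(cv2.resize(D,(525,600),interpolation=3),4))
E
```

```text
plate [[304.6000061035156, 191.5], [394.1000061035156, 170.10000610351562], [402.79998779296875, 206.5], [313.29998779296875, 227.89999389648438]] [[0.5611, -0.1456, 0.01], [0.6229, -0.3913, 0.01], [0.5234, -0.4119, 0.01], [0.4635, -0.1685, 0.01]] [ 0.54272562 -0.27930373  0.01      ] [np.float64(0.10027535997821485), np.float64(0.2533674026786831), np.float64(0.10162114341181065), np.float64(0.25066370395828474)]
mat [[0.6023, 0.4243, 0.004], [0.6058, 0.162, 0.004], [0.4869, 0.1584, 0.004], [0.4842, 0.4173, 0.004]] [0.5447987  0.29051116 0.004     ] [np.float64(0.11832404837840882), np.float64(0.2623554673680059), np.float64(0.11898441435377469), np.float64(0.25890554628789575)]
```

View pics/c.png

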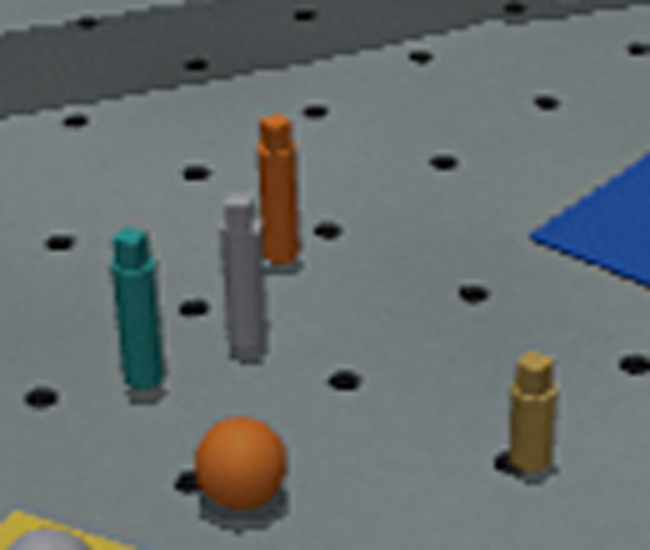

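View pics/d.png

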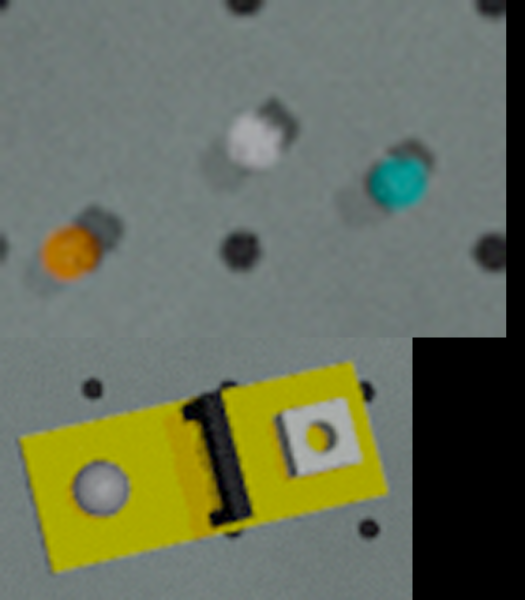

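The crops confirm that the grey steel stem (a(208,185), b(253,236)) is the one meant. It stands between the turquoise and orange look-alikes. Next I measure everything.

```bash
python3 - <<'E'
from h import *
import pickle
a,b=map(fix,pickle.load(open('s0.pkl','rb')))
def cen(c): return np.array(cv2.minEnclosingCircle(c)[0])
hsv=lambda s,u,v:cv2.cvtColor(s['img'],cv2.COLOR_RGB2HSV)[v,u]
print('px',hsv(b,253,236),hsv(b,240,245),hsv(a,209,190),hsv(a,225,200),hsv(b,392,184),hsv(a,125,300))
def grey(s,box,thr): 
    im=s['img'].astype(int);m=((im.min(2)>thr)).astype(np.uint8)*255
    k=np.zeros_like(m);x,y,X,Y=box;k[y:Y,x:X]=1;return m*k
# stem: purple-ish tint, G lower than R and B
def purple(s,box):
    im=cv2.GaussianBlur(s['img'],(3,3),0).astype(int);m=((im[...,0]+im[...,2]-2*im[...,1])>4).astype(np.uint8)*255
    k=np.zeros_like(m);x,y,X,Y=box;k[y:Y,x:X]=1;return m*k
for n,s,box in(('a',a,(198,160,222,210)),('b',b,(243,226,262,246))):
    c=blobs(purple(s,box),1)[0];print('stem',n,cv2.boundingRect(c),cen(c),cv2.contourArea(c))
c=blobs(purple(b,(243,226,262,246)),1)[0]
for z in(.066,.08):print(plane(b,*cen(c),z))
print('tri top',tri(a,(207.5,171),b,cen(c)), 'foot',plane(a,209.8,200.8,0))
for nm,lo,hi,bx in(('orange',(5,120,60),(16,255,255),(215,240,236,262)),('turq',(80,100,50),(95,255,255),(262,232,285,250)),('brass',(16,80,60),(28,255,255),(240,166,260,184)),):
    c=blobs(mask(b,lo,hi,bx),1)[0];print(nm,cen(c),plane(b,*cen(c),.06))
c=blobs(mask(b,(5,120,60),(16,255,255),(275,190,300,220)),1)[0];print('oball',plane(b,*cen(c),.02))
# socket block
m=cv2.inRange(cv2.cvtColor(b['img'],cv2.COLOR_RGB2HSV),(0,0,150),(180,90,255));k=np.zeros_like(m);k[175:208,368:402]=1;m*=k
c,h=cv2.findContours(m,cv2.RETR_CCOMP,cv2.CHAIN_APPROX_NONE)
c0=max(c,key=cv2.contourArea);bx=cv2.boxPoints(cv2.minAreaRect(c0));P=np.array([plane(b,u,v,.036) for u,v in bx])
print('block',P.mean(0),[np.linalg.norm(P[i]-P[i-1]).round(4) for i in range(4)])
for q,hh in zip(c,h[0]):
    if hh[3]>=0: print('hole',cv2.contourArea(q),plane(b,*cen(q),.036))
# handle black top
m=mask(b,(0,0,0),(180,255,50),(340,175,378,220));c=blobs(m,1)[0];r=cv2.minAreaRect(c);print('handle',r,plane(b,*r[0],.08))
bc=tri(a,(169.5,245.5),b,(326.8,205));print('ball',bc,plane(b,326.8,205,.026))
E
```

```text
px [120   6 168] [ 79  22 128] [114  14  89] [ 97  19 124] [ 33  41 173] [ 42   7 188]
stem a (211, 160, 9, 23) [214.5 171. ] 152.0Traceback (most recent call last):
  File "<stdin>", line 15, in <module>
IndexError: list index out of range
```

```bash
cat > m.py <<'E'
from h import *
import pickle
a,b=map(fix,pickle.load(open('s0.pkl','rb')))
def cen(c): return np.array(cv2.minEnclosingCircle(c)[0])
def grey(s,box,t):
    im=cv2.GaussianBlur(s['img'],(3,3),0).astype(int);m=((im[...,0]-im[...,1]>-6)&(im.min(2)>t)&(im[...,0]-im[...,2]<15)).astype(np.uint8)*255
    k=np.zeros_like(m);x,y,X,Y=box;k[y:Y,x:X]=1;return m*k
c=blobs(grey(a,(198,160,213,210),55),1)[0];print('stem a',cv2.boundingRect(c))
for y in range(166,204,3):
    x=c[c[:,0,1]==y][:,0,0]; 
    if len(x): print(y,x.min(),x.max(),end=' | ')
c=blobs(grey(b,(243,226,262,246),110),1)[0];print('\nstem b',cv2.boundingRect(c),cen(c),cv2.contourArea(c))
for z in(.066,.08):print(plane(b,*cen(c),z))
print('tri top',tri(a,(207.5,171),b,cen(c)), 'foot',plane(a,209.8,200.8,0))
for nm,lo,hi,bx in(('orange',(5,120,60),(22,255,255),(215,240,236,262)),('turq',(80,100,50),(95,255,255),(262,232,285,250)),('brass',(14,80,60),(30,255,255),(240,166,260,184)),):
    c=blobs(mask(b,lo,hi,bx),1)[0];print(nm,cen(c),plane(b,*cen(c),.06))
c=blobs(mask(b,(5,120,60),(16,255,255),(275,190,300,220)),1)[0];print('oball',plane(b,*cen(c),.02))
m=cv2.inRange(cv2.cvtColor(b['img'],cv2.COLOR_RGB2HSV),(0,0,140),(180,90,255));k=np.zeros_like(m);k[175:208,368:402]=1;m*=k
c,h=cv2.findContours(m,cv2.RETR_CCOMP,cv2.CHAIN_APPROX_NONE)
c0=max(c,key=cv2.contourArea);bx=cv2.boxPoints(cv2.minAreaRect(c0));P=np.array([plane(b,u,v,.036) for u,v in bx])
print('block',bx.round(1).tolist(),P.mean(0),[np.linalg.norm(P[i]-P[i-1]).round(4) for i in range(4)])
for q,hh in zip(c,h[0]):
    if hh[3]>=0: print('hole',cv2.contourArea(q),cen(q),plane(b,*cen(q),.036))
m=mask(b,(0,0,0),(180,255,50),(340,175,378,220));c=blobs(m,1)[0];r=cv2.minAreaRect(c);print('handle',r,plane(b,*r[0],.08))
print('ball',tri(a,(169.5,245.5),b,(326.8,205)),plane(b,326.8,205,.026))
E
python3 m.py
```

```text
stem a (204, 165, 9, 38)
166 211 211 | 169 205 211 | 172 205 211 | 175 204 211 | 178 204 211 | 181 204 211 | 184 204 212 | 187 205 212 | 190 205 212 | 193 205 212 | 196 205 212 | 199 206 212 | 202 209 209 | 
stem b (249, 232, 8, 8) [252.25 235.75] 36.0
[ 0.43987601 -0.00511463  0.066     ]
[ 0.43957163 -0.00499935  0.08      ]
tri top (array([ 0.44081307, -0.00384471,  0.07566557]), np.float64(0.003306190443889272)) foot [ 0.45217887 -0.0109462   0.        ]
orange [225. 252.] [0.39860503 0.06319258 0.06      ]
turq [273.68182373 241.31817627] [ 0.42643092 -0.05979516  0.06      ]
brass [249.  173.5] [0.6001848  0.00506251 0.06      ]
oball [ 0.5237529  -0.09573693  0.02      ]
block [[374.79998779296875, 184.3000030517578], [391.5, 180.10000610351562], [395.8999938964844, 197.5], [379.20001220703125, 201.6999969482422]] [ 0.56206783 -0.35740411  0.036     ] [np.float64(0.0475), np.float64(0.0467), np.float64(0.0476), np.float64(0.0465)]
hole 69.0 [385.5 191. ] [ 0.56177039 -0.35777686  0.036     ]
handle ((357.1955871582031, 196.82049560546875), (34.17081832885742, 10.463642120361328), 75.52970886230469) [ 0.54045695 -0.27103948  0.08      ]
ball (array([ 0.52494818, -0.20083371,  0.02624119]), np.float64(0.004127880629334978)) [ 0.52367106 -0.20248748  0.026     ]
```

```bash
cat > go.py <<'E'
import sys
from h import *
x,y,z,yaw=map(float,sys.argv[1:5])
s=bot.get_state();q=np.array(s['tcp_rot']);M=R.from_quat(q[[1,2,3,0]])
th=np.radians(yaw);Y=np.array([np.cos(th),np.sin(th),0]);Z=np.array([0,0,-1.]);T=R.from_matrix(np.c_[np.cross(Y,Z),Y,Z])
print('d cm',(100*M.inv().apply(np.array([x,y,z])-s['tool_pos'])).round(2),'dr',np.degrees((M.inv()*T).as_rotvec()).round(2),'t',s['t'],'F',np.round(s['wrist_force'],1),'gap',round(s['finger_gap'],3),'q6',s['qpos'][5].round(2))
E
python3 go.py .4405 -.0045 .2 14
python3 - <<'E'
from h import *
import pickle
a,b=map(fix,pickle.load(open('s0.pkl','rb')))
for z in(0,.033,.066,.08):print(proj(a,(.4405,-.0045,z)),proj(b,(.4405,-.0045,z)))
E
```

```text
d cm [-40.25 -47.03   3.1 ] dr [-1.100e-01  4.000e-02  5.143e+01] t 0.1 F [-0.  -0.5  0.1] gap 0.998 q6 -0.08
[208.16875954 197.94303285] [251.81366969 236.05111065]
[207.45857177 186.55039117] [251.90898443 235.78306566]
[206.71859087 174.67981595] [252.00979102 235.49957644]
[206.3951969  169.49201676] [252.05433392 235.37431251]
```

```bash
python3 -m jog '[{"delta_pos":[-20,-23.5,0],"dr":[0,0,25],"jaw":1},{"delta_pos":[-20,-23.5,0],"dr":[0,0,25],"jaw":1},{"delta_pos":[-20,-23.5,0],"dr":[0,0,25],"jaw":1},{"delta_pos":[-40.3,-47,2],"dr":[0,0,51.4],"jaw":0.75},{"delta_pos":[-40.3,-47,2],"dr":[0,0,51.4],"jaw":0.75},{"delta_pos":[-40.3,-47,2],"dr":[0,0,51.4],"jaw":0.75},{"delta_pos":[-40.3,-47,2],"dr":[0,0,51.4],"jaw":0.75},{"delta_pos":[-40.3,-47,2],"dr":[0,0,51.4],"jaw":0.75}]' 40; python3 go.py .441 -.004 .2 14
```

```text
t: 0.9
tool_pos: [0.3803, 0.2049, 0.2202]
tcp_rot: [0.0, 0.615, 0.788, 0.0]
wrist_force: [1.8, 0.6, 0.7]
finger_gap: 0.745
grip_force: 0.0
d cm [-21.74   0.81   2.03] dr [0.   0.   0.05] t 0.9 F [1.8 0.6 0.7] gap 0.745 q6 0.12
```

```bash
python3 -m jog '[{"delta_pos":[-20.9,0.8,2],"dr":[0,0,0],"jaw":0.75},{"delta_pos":[-20.9,0.8,2],"dr":[0,0,0],"jaw":0.75},{"delta_pos":[-20.9,0.8,2],"dr":[0,0,0],"jaw":0.75},{"delta_pos":[-20.9,0.8,2],"dr":[0,0,0],"jaw":0.75},{"delta_pos":[-20.9,0.8,2],"dr":[0,0,0],"jaw":0.75},{"delta_pos":[-20.9,0.8,2],"dr":[0,0,0],"jaw":0.75},{"delta_pos":[-20.9,0.8,2],"dr":[0,0,0],"jaw":0.75}]'; python3 go.py .441 -.004 .034 14
```

```text
t: 1.6
tool_pos: [0.4386, 0.0067, 0.2004]
tcp_rot: [-0.0, 0.615, 0.788, 0.0]
wrist_force: [-0.8, -0.6, 0.6]
finger_gap: 0.749
grip_force: 0.0
d cm [-1.11 -0.02 16.64] dr [-0.03 -0.05  0.04] t 1.6 F [-0.8 -0.6  0.6] gap 0.749 q6 -0.35
```

Tool is near the stem. I correct sideways first, then descend.

```bash
python3 -m jog '[{"delta_pos":[-1.1,0,0],"dr":[0,0,0],"jaw":0.75},{"delta_pos":[-1.1,0,4],"dr":[0,0,0],"jaw":0.75},{"delta_pos":[-1.1,0,8],"dr":[0,0,0],"jaw":0.75},{"delta_pos":[-1.1,0,8],"dr":[0,0,0],"jaw":0.75},{"delta_pos":[-1.1,0,8],"dr":[0,0,0],"jaw":0.75}]'; python3 go.py .441 -.004 .034 14; python3 - <<'E'
from h import *
a=snap('scene');b=snap('top')
A=cv2.resize(a['img'][100:240,140:300],None,fx=4,fy=4,interpolation=2)
cv2.imwrite('pics/e.png',cv2.cvtColor(A,4))
E
```

```text
t: 2.1
tool_pos: [0.4414, -0.004, 0.1208]
tcp_rot: [-0.001, 0.615, 0.789, -0.0]
wrist_force: [0.2, 0.2, 0.5]
finger_gap: 0.748
grip_force: 0.0
d cm [ 0.   -0.02  8.68] dr [-0.07 -0.02  0.13] t 2.1 F [0.2 0.2 0.5] gap 0.748 q6 -0.38
```

View pics/e.png

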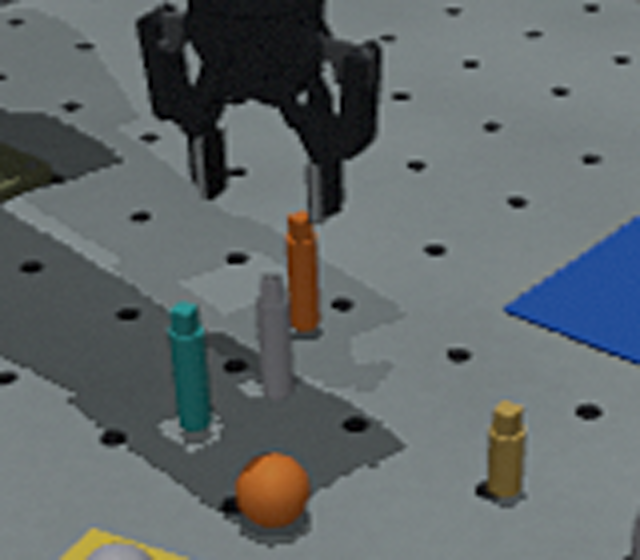

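The fingers straddle the stem: pads at e(207,190) and e(323,215), stem top at e(270,280). The turquoise and orange look-alikes are clear. I descend and grip.

```bash
python3 -m jog '[{"delta_pos":[0,0,4],"dr":[0,0,0],"jaw":0.75},{"delta_pos":[0,0,7],"dr":[0,0,0],"jaw":0.75},{"delta_pos":[0,0,8.7],"dr":[0,0,0],"jaw":0.75},{"delta_pos":[0,0,8.7],"dr":[0,0,0],"jaw":0.75},{"delta_pos":[0,0,8.7],"dr":[0,0,0],"jaw":0.1},{"delta_pos":[0,0,8.7],"dr":[0,0,0],"jaw":0.1},{"delta_pos":[0,0,8.7],"dr":[0,0,0],"jaw":0.1},{"delta_pos":[0,0,8.7],"dr":[0,0,0],"jaw":0.1}]' 50; python3 -m jog '[{"delta_pos":[0,0,0],"dr":[0,0,0],"jaw":0.1},{"delta_pos":[0,0,0],"dr":[0,0,0],"jaw":0.1}]';python3 go.py .441 -.004 .16 14
```

```text
t: 3.0
tool_pos: [0.4432, -0.0048, 0.0357]
tcp_rot: [0.002, 0.615, 0.788, 0.001]
wrist_force: [-1.0, 0.3, 6.6]
finger_gap: 0.217
grip_force: 48.7
t: 3.2
tool_pos: [0.4432, -0.0049, 0.0357]
tcp_rot: [0.001, 0.615, 0.788, 0.001]
wrist_force: [-1.1, -0.0, 5.8]
finger_gap: 0.218
grip_force: 48.8
d cm [  0.12  -0.16 -12.43] dr [0.17 0.07 0.03] t 3.2 F [-1.1 -0.   5.8] gap 0.218 q6 -0.38
```

```bash
python3 -m jog '[{"delta_pos":[0,0,-4],"dr":[0,0,0],"jaw":0.1},{"delta_pos":[0,0,-9],"dr":[0,0,0],"jaw":0.1},{"delta_pos":[0,0,-13],"dr":[0,0,0],"jaw":0.1},{"delta_pos":[0,0,-13],"dr":[0,0,0],"jaw":0.1},{"delta_pos":[0,0,-13],"dr":[0,0,0],"jaw":0.1}]';python3 go.py .562 -.3577 .16 14
```

```text
t: 3.7
tool_pos: [0.4421, -0.0047, 0.1647]
tcp_rot: [0.001, 0.615, 0.788, 0.001]
wrist_force: [-0.9, -0.2, -3.4]
finger_gap: 0.215
grip_force: 49.4
d cm [-37.15   3.08   0.51] dr [0.13 0.05 0.03] t 3.7 F [-0.9 -0.2 -3.4] gap 0.215 q6 -0.38
```

```bash
python3 -m jog '[{"delta_pos":[-4,0.3,0],"dr":[0.1,0,0],"jaw":0.1},{"delta_pos":[-9,0.7,0],"dr":[0.1,0,0],"jaw":0.1},{"delta_pos":[-14,1.1,0],"dr":[0.1,0,0],"jaw":0.1},{"delta_pos":[-19,1.5,0],"dr":[0.1,0,0],"jaw":0.1},{"delta_pos":[-24,2,0],"dr":[0.1,0,0],"jaw":0.1},{"delta_pos":[-29,2.4,0],"dr":[0.1,0,0],"jaw":0.1},{"delta_pos":[-33,2.8,0],"dr":[0.1,0,0],"jaw":0.1},{"delta_pos":[-36,3.1,0],"dr":[0.1,0,0],"jaw":0.1}]';python3 -m jog '[{"delta_pos":[-1.1,0,0],"dr":[0,0,0],"jaw":0.1},{"delta_pos":[-1.1,0,0],"dr":[0,0,0],"jaw":0.1},{"delta_pos":[-1.1,0,0],"dr":[0,0,0],"jaw":0.1},{"delta_pos":[-1.1,0,0],"dr":[0,0,0],"jaw":0.1},{"delta_pos":[-1.1,0,0],"dr":[0,0,0],"jaw":0.1}]'; python3 go.py .562 -.3577 .1 14
```

```text
t: 4.5
tool_pos: [0.5579, -0.3481, 0.1598]
tcp_rot: [-0.003, 0.616, 0.788, -0.001]
wrist_force: [-0.1, 0.1, -1.5]
finger_gap: 0.218
grip_force: 49.4
t: 5.0
tool_pos: [0.5615, -0.3557, 0.1637]
tcp_rot: [-0.001, 0.615, 0.789, -0.001]
wrist_force: [-0.1, 1.1, -2.0]
finger_gap: 0.211
grip_force: 49.4
d cm [-0.21  0.01  6.37] dr [-0.1  -0.02  0.1 ] t 5.0 F [-0.1  1.1 -2. ] gap 0.211 q6 -0.89
```

```bash
python3 -m jog '[{"delta_pos":[-0.2,0,3],"dr":[0,0,0],"jaw":0.1},{"delta_pos":[-0.2,0,6.5],"dr":[0,0,0],"jaw":0.1},{"delta_pos":[-0.2,0,6.5],"dr":[0,0,0],"jaw":0.1},{"delta_pos":[-0.2,0,6.5],"dr":[0,0,0],"jaw":0.1}]'; python3 go.py .562 -.3577 .0457 14;  python3 - <<'E'
from h import *
import pickle
a=snap('scene');pickle.dump(a,open('s1.pkl','wb'))
x,y,w,h=60,230,80,110
A=cv2.resize(a['img'][y:y+h,x:x+w],None,fx=5,fy=5,interpolation=2)
cv2.imwrite('pics/f.png',cv2.cvtColor(A,4))
for p in((.562,-.3577,.036),(.562,-.3577,.061),(.562,-.3577,.13)):print((proj(a,p)-[x,y])*5)
E
```

```text
t: 5.4
tool_pos: [0.5616, -0.3581, 0.0984]
tcp_rot: [-0.001, 0.615, 0.788, -0.001]
wrist_force: [0.3, 0.9, -0.1]
finger_gap: 0.217
grip_force: 49.4
d cm [0.02 0.06 5.27] dr [-0.16 -0.08  0.07] t 5.4 F [ 0.3  0.9 -0.1] gap 0.217 q6 -0.89
[239.28751676 355.67138036]
[223.17545998 301.75631156]
[174.42948764 138.63980267]
```

View pics/f.png

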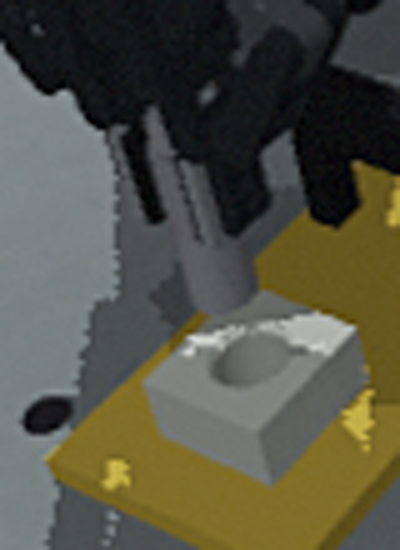

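```bash
python3 - <<'E'
from h import *
import pickle
a=pickle.load(open('s1.pkl','rb'))
x,y=60,230
g=cv2.cvtColor(a['img'],cv2.COLOR_RGB2GRAY)
np.set_printoptions(linewidth=200)
print('hole rows 295..308'); print(np.arange(96,124))
for v in range(294,310):print(v,g[v,96:124])
print('stem');print(np.arange(90,116))
for v in range(266,294,2):print(v,g[v,90:116])
E
```

```text
hole rows 295..308
[ 96  97  98  99 100 101 102 103 104 105 106 107 108 109 110 111 112 113 114 115 116 117 118 119 120 121 122 123]
294 [ 63  75  87  84  87  99 103 102 101  98  99  98  95 103 109 121 138 151 160 139 182 179 177 183 180 180 180 179]
295 [ 74  84  82  82  95  98  96  94  90 132 166 127 159 118 122 144 177 173 173 155 146 179 180 179 177 177 176 178]
296 [ 82  76  86 113 121 108 126 181 179 169 161 167 163 125 141 127 130 138 144 162 165 168 175 178 177 177 177 176]
297 [ 82 147 206 200 197 195 197 195 157 133 159 137 115 110 118 114 112 115 115 120 132 158 170 181 179 177 177 175]
298 [102 129 171 206 205 206 203 189 171 147 118 103 105 108 112 113 114 113 112 111 107 133 173 185 185 181 177 182]
299 [126 156 184 141 143 144 139 153 169 101  97 101 106 110 113 113 113 116 116 114 109 106 115 118 116 155 204 202]
300 [161 207 192 120 124 123 115 116 109  85  98 102 107 110 112 113 114 117 117 113 112 103  94  95  92 113 147 143]
301 [134 149 142 126 129 121 111 101  81  89  97 101 105 108 112 112 115 114 116 115 112 113 119 129 126 126 129 126]
302 [129 127 127 129 13
[... 1585 characters left out ...]
 72 68 66 62 59 61 62 58 64 77 88]
280 [79 80 83 81 78 78 90 92 94 95 93 89 86 82 79 76 75 69 63 56 60 65 78 87 86 86]
282 [80 81 81 81 74 64 80 91 92 94 93 91 89 83 81 80 77 72 64 58 67 86 88 85 86 84]
284 [79 80 79 82 74 58 69 90 92 94 92 91 91 87 79 78 77 73 68 63 64 77 88 86 85 85]
286 [83 77 62 61 59 58 62 78 94 94 94 92 92 88 84 82 74 75 70 65 58 69 89 84 86 85]
288 [ 63  63  60  60  59  61  59  69  89  93  93  94  93  88  87  86  81  75  73  66  63  80 105 102  96  84]
290 [ 72  57  59  61  61  59  58  63  78  93  92  95  92  92  88  85  84  76  71  76  99 108 103 104 104 103]
292 [ 81  82  72  60  61  61  59  61  62  77  90  92  95  90  89  91  96 103 103 105 104 102 103 102 101 102]
```

```bash
python3 - <<'E'
from h import *
import pickle
a=pickle.load(open('s1.pkl','rb'))
im=a['img'].astype(int);np.set_printoptions(linewidth=200)
print(np.arange(96,114))
for v in range(287,297):print(v,im[v,96:114].mean(1).round().astype(int), (im[v,96:114,0]-im[v,96:114,1]))
t=np.linspace(0,2*np.pi,72)
def ring(c,r): return np.array([proj(a,(c[0]+r*np.cos(k),c[1]+r*np.sin(k),c[2])) for k in t])
for c,r in(((.5616,-.3581,.0627),.010),((.5616,-.3581,.0627),.0085),((.562,-.3577,.036),.0115),((.562,-.3577,.036),.0125)):
    e=ring(c,r);print(c,r,'x',e[:,0].min().round(1),e[:,0].max().round(1),'y',e[:,1].min().round(1),e[:,1].max().round(1))
p=np.array([.562,-.3577,.036]);u=proj(a,p)
print('mm per px right',1e3*(plane(a,u[0]+1,u[1],.036)-p),'down',1e3*(plane(a,u[0],u[1]+1,.036)-p))
E
```

```text
[ 96  97  98  99 100 101 102 103 104 105 106 107 108 109 110 111 112 113]
287 [61 74 95 95 94 94 91 92 89 83 79 78 73 68 56 65 73 68] [-4 -2  0  0  0 -2  0 -1 -2  1  0 -1 -1  1  0  6 16 19]
288 [ 59  69  90  94  95  95  94  89  88  87  82  76  73  67  64  79 104 101] [-4 -2  0 -1 -1 -1  1 -3  0  1  0  1 -1  1 -2 -1 -1  0]
289 [ 59  65  81  95  96  96  93  91  89  88  83  77  73  71  82 103 107 105] [-5 -4 -1  1 -1 -2  1 -1 -2  0 -1  0  0 -1 -1 -4 -3 -3]
290 [ 58  63  78  94  93  96  93  93  89  86  85  77  71  76  98 106 102 103] [-3 -4 -2  1 -2  0  0 -1  0  1  2  0  1 -1 -2 -3 -3 -3]
291 [ 61  61  66  84  96  96  94  93  90  86  84  81  93 102 102 103 101 103] [-5 -6 -5 -1 -2 -1 -1 -2  0 -1  0  0 -2 -3 -3 -3 -3 -3]
292 [ 60  61  61  71  85  92  97  91  90  91  96 102 102 104 103 101 102 101] [-4 -6 -2  6  9  2  0  0  0 -1 -2 -3 -3 -3 -4 -1 -2 -3]
293 [ 61  60  69  71  71  81  97 103 101 101 101 102 101 100 101  97  96  93] [-7 -4  9 17 18 12  1 -3 -2 -3 -4 -3 -4 -3 -4 -5 -3 -3]
294 [ 62  68  74  70  77  95 101 100 100  97  97  96  94 101 108 119 136 149] [-3  8 16 18 14  2 -3 -3 -4 -3 -3 -3 -2 -3 -3 -3 -2 -4]
295 [ 66  70  68  72  92  98  95  93  89 131 164 125 157 116 121 143 176 172] [ 8 17 18 12  1 -4 -4 -2 -3 -3 -4 -2 -2 -3 -2 -3 -3 -3]
296 [ 69  62  77 109 120 108 124 179 177 168 159 165 161 123 140 126 129 136] [17 17 12 -2 -3 -4 -4 -5 -4 -3 -4 -4 -4 -2 -3 -3 -2 -2]
(0.5616, -0.3581, 0.0627) 0.01 x 97.2 110.8 y 284.8 294.6
(0.5616, -0.3581, 0.0627) 0.0085 x 98.2 109.8 y 285.5 293.8
(0.562, -0.3577, 0.036) 0.0115 x 100.2 115.4 y 295.6 306.9
(0.562, -0.3577, 0.036) 0.0125 x 99.6 116.1 y 295.1 307.4
mm per px right [1.23656750e+00 9.95297064e-01 3.46944695e-14] down [ 1.76142540e+00 -1.18113666e+00 -2.08166817e-14]
```

```bash
python3 -m jog '[{"delta_pos":[-0.07,0.35,0.5],"dr":[0,0,0],"jaw":0.1},{"delta_pos":[-0.07,0.35,2.0],"dr":[0,0,0],"jaw":0.1},{"delta_pos":[-0.07,0.35,2.0],"dr":[0,0,0],"jaw":0.1},{"delta_pos":[-0.07,0.35,2.0],"dr":[0,0,0],"jaw":0.1}]'; python3 go.py .565 -.3580 .0457 14;  python3 - <<'E'
from h import *
import pickle
a=snap('scene');pickle.dump(a,open('s1.pkl','wb'))
x,y,w,h=75,255,60,70
A=cv2.resize(a['img'][y:y+h,x:x+w],None,fx=8,fy=8,interpolation=2)
cv2.imwrite('pics/g.png',cv2.cvtColor(A,4))
E
```

```text
t: 5.85
tool_pos: [0.5651, -0.3585, 0.0778]
tcp_rot: [-0.001, 0.615, 0.788, -0.001]
wrist_force: [0.6, -0.5, -1.4]
finger_gap: 0.219
grip_force: 49.4
d cm [0.05 0.02 3.21] dr [-0.16 -0.07  0.03] t 5.85 F [ 0.6 -0.5 -1.4] gap 0.219 q6 -0.89
```

View pics/g.png

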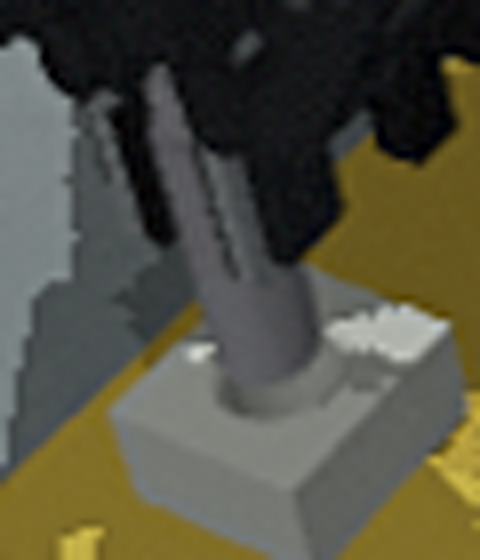

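The stem's foot at g(267,355) is about 6 mm above the bore mouth at g(277,374). Projected down it lands within about 0.5 px of the bore centre, so I insert gently.

```bash
python3 -m jog '[{"delta_pos":[0.04,0.05,0.5],"dr":[0,0,0],"jaw":0.1},{"delta_pos":[0.04,0.05,0.9],"dr":[0,0,0],"jaw":0.1},{"delta_pos":[0.04,0.05,1.2],"dr":[0,0,0],"jaw":0.1},{"delta_pos":[0.04,0.05,1.2],"dr":[0,0,0],"jaw":0.1},{"delta_pos":[0.04,0.05,1.2],"dr":[0,0,0],"jaw":0.1}]'; python3 go.py .565 -.3580 .0457 14
```

```text
t: 6.4
tool_pos: [0.5656, -0.3581, 0.0661]
tcp_rot: [-0.001, 0.615, 0.788, -0.001]
wrist_force: [-0.7, 0.9, -2.2]
finger_gap: 0.217
grip_force: 49.5
d cm [ 0.03 -0.05  2.04] dr [-0.13 -0.04  0.03] t 6.4 F [-0.7  0.9 -2.2] gap 0.217 q6 -0.89
```

```bash
python3 -m jog '[{"delta_pos":[0,0,0.5],"dr":[0,0,0],"jaw":0.1},{"delta_pos":[0,0,1],"dr":[0,0,0],"jaw":0.1},{"delta_pos":[0,0,1.5],"dr":[0,0,0],"jaw":0.1},{"delta_pos":[0,0,1.9],"dr":[0,0,0],"jaw":0.1},{"delta_pos":[0,0,1.9],"dr":[0,0,0],"jaw":0.1},{"delta_pos":[0,0,1.9],"dr":[0,0,0],"jaw":0.1}]'; python3 go.py .565 -.3580 .0457 14
```

```text
t: 7.0
tool_pos: [0.5656, -0.3582, 0.0471]
tcp_rot: [-0.001, 0.615, 0.788, -0.001]
wrist_force: [-1.2, 1.3, -2.9]
finger_gap: 0.214
grip_force: 49.4
d cm [ 0.03 -0.06  0.14] dr [-0.13 -0.04  0.03] t 7.0 F [-1.2  1.3 -2.9] gap 0.214 q6 -0.89
```

Nearly home. I press down slightly, open a little, then retreat.

```bash
python3 -m jog '[{"delta_pos":[0,0,0.1],"dr":[0,0,0],"jaw":0.1},{"delta_pos":[0,0,0.2],"dr":[0,0,0],"jaw":0.1},{"delta_pos":[0,0,0.2],"dr":[0,0,0],"jaw":0.1}]'; python3 -m jog '[{"delta_pos":[0,0,0],"dr":[0,0,0],"jaw":0.5},{"delta_pos":[0,0,0],"dr":[0,0,0],"jaw":0.5},{"delta_pos":[0,0,0],"dr":[0,0,0],"jaw":0.5},{"delta_pos":[0,0,0],"dr":[0,0,0],"jaw":0.5}]'; python3 go.py .565 -.3580 .18 14
```

```text
t: 7.3
tool_pos: [0.5658, -0.3583, 0.0459]
tcp_rot: [-0.001, 0.615, 0.788, -0.001]
wrist_force: [-2.0, 1.9, -0.2]
finger_gap: 0.219
grip_force: 49.6
t: 7.7
tool_pos: [0.5663, -0.3587, 0.0461]
tcp_rot: [0.0, 0.615, 0.788, -0.001]
wrist_force: [-0.7, 0.0, -0.2]
finger_gap: 0.497
grip_force: 0.0
d cm [  0.09  -0.12 -13.39] dr [-0.05  0.06  0.03] t 7.7 F [-0.7  0.  -0.2] gap 0.497 q6 -0.89
```

```bash
python3 -m jog '[{"delta_pos":[0,0,-4],"dr":[0,0,0],"jaw":0.5},{"delta_pos":[0,0,-9],"dr":[0,0,0],"jaw":0.5},{"delta_pos":[0,0,-13.5],"dr":[0,0,0],"jaw":0.6},{"delta_pos":[0,0,-13.5],"dr":[0,0,0],"jaw":0.6},{"delta_pos":[0,0,-13.5],"dr":[0,0,0],"jaw":0.6}]'; python3 go.py .5464 -.2807 .18 -76
python3 - <<'E'
from h import *
import pickle
a=snap('scene');pickle.dump(a,open('s2.pkl','wb'))
x,y,w,h=65,230,130,115
A=cv2.resize(a['img'][y:y+h,x:x+w],None,fx=5,fy=5,interpolation=2)
cv2.imwrite('pics/i.png',cv2.cvtColor(A,4))
E
```

```text
t: 8.2
tool_pos: [0.5671, -0.359, 0.1832]
tcp_rot: [0.002, 0.615, 0.788, -0.001]
wrist_force: [0.1, 0.6, 0.9]
finger_gap: 0.599
grip_force: 0.0
d cm [ 8.1  -0.11  0.29] dr [ 0.21  0.11 90.03] t 8.2 F [0.1 0.6 0.9] gap 0.599 q6 -0.89
```

View pics/i.png

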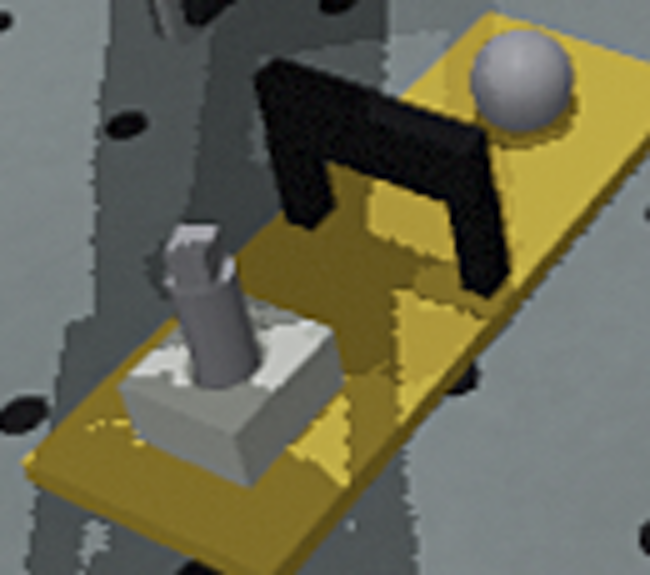

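The stem stands upright and seated at i(215,310). The ball is in its pocket at i(520,80) and the handle is at i(385,150). I turn and move over the handle.

```bash
python3 -m jog '[{"delta_pos":[2,0,0],"dr":[0,0,8],"jaw":0.6},{"delta_pos":[4,0,0],"dr":[0,0,16],"jaw":0.6},{"delta_pos":[6,0,0],"dr":[0,0,24],"jaw":0.6},{"delta_pos":[8,0,0],"dr":[0,0,32],"jaw":0.6},{"delta_pos":[8.1,-0.1,0],"dr":[0,0,40],"jaw":0.6},{"delta_pos":[8.1,-0.1,0],"dr":[0,0,48],"jaw":0.6},{"delta_pos":[8.1,-0.1,0],"dr":[0,0,56],"jaw":0.6},{"delta_pos":[8.1,-0.1,0],"dr":[0,0,64],"jaw":0.6}]';python3 -m jog '[{"delta_pos":[0,0,0],"dr":[0,0,8],"jaw":0.6},{"delta_pos":[0,0,0],"dr":[0,0,16],"jaw":0.6},{"delta_pos":[0,0,0],"dr":[0,0,24],"jaw":0.6},{"delta_pos":[0,0,0],"dr":[0,0,26],"jaw":0.6},{"delta_pos":[0,0,0],"dr":[0,0,26],"jaw":0.6}]'; python3 go.py .5464 -.2807 .046 -76
```

```text
t: 9.05
tool_pos: [0.5442, -0.2791, 0.1776]
tcp_rot: [-0.002, 0.941, 0.34, -0.002]
wrist_force: [-0.1, -0.2, -0.1]
finger_gap: 0.599
grip_force: 0.0
t: 9.55
tool_pos: [0.5443, -0.2793, 0.1778]
tcp_rot: [-0.001, 0.993, 0.122, -0.003]
wrist_force: [0.4, -0.2, -0.5]
finger_gap: 0.597
grip_force: 0.0
d cm [ 0.23  0.23 13.18] dr [-0.19  0.28  0.04] t 9.55 F [ 0.4 -0.2 -0.5] gap 0.597 q6 0.76
```

```bash
python3 -m jog '[{"delta_pos":[0.2,0.2,3],"dr":[-0.2,0.3,0],"jaw":0.6},{"delta_pos":[0.2,0.2,7],"dr":[-0.2,0.3,0],"jaw":0.6},{"delta_pos":[0.2,0.2,10],"dr":[-0.2,0.3,0],"jaw":0.6},{"delta_pos":[0.2,0.2,12],"dr":[-0.2,0.3,0],"jaw":0.6},{"delta_pos":[0.2,0.2,13.1],"dr":[-0.2,0.3,0],"jaw":0.6},{"delta_pos":[0.2,0.2,13.1],"dr":[-0.2,0.3,0],"jaw":0.6},{"delta_pos":[0.2,0.2,13.1],"dr":[-0.2,0.3,0],"jaw":0.6}]' 40; python3 go.py .5464 -.2807 .046 -76
```

```text
t: 10.25
tool_pos: [0.548, -0.2816, 0.05]
tcp_rot: [0.002, 0.992, 0.122, 0.002]
wrist_force: [-0.4, 0.5, 1.1]
finger_gap: 0.603
grip_force: 0.0
d cm [-0.13 -0.13  0.4 ] dr [ 0.22 -0.22  0.05] t 10.25 F [-0.4  0.5  1.1] gap 0.603 q6 0.76
```

```bash
python3 -m jog '[{"delta_pos":[-0.1,-0.1,0.3],"dr":[0.1,-0.1,0],"jaw":0.6},{"delta_pos":[-0.1,-0.1,0.3],"dr":[0.1,-0.1,0],"jaw":0.6},{"delta_pos":[-0.1,-0.1,0.3],"dr":[0.1,-0.1,0],"jaw":0.4},{"delta_pos":[-0.1,-0.1,0.3],"dr":[0.1,-0.1,0],"jaw":0.25},{"delta_pos":[-0.1,-0.1,0.3],"dr":[0.1,-0.1,0],"jaw":0},{"delta_pos":[-0.1,-0.1,0.3],"dr":[0.1,-0.1,0],"jaw":0},{"delta_pos":[-0.1,-0.1,0.3],"dr":[0.1,-0.1,0],"jaw":0},{"delta_pos":[-0.1,-0.1,0.3],"dr":[0.1,-0.1,0],"jaw":0}]' 90; python3 go.py .5464 -.2807 .046 -76
```

```text
t: 11.05
tool_pos: [0.5467, -0.2804, 0.0474]
tcp_rot: [0.0, 0.993, 0.122, 0.001]
wrist_force: [-2.2, 4.1, 5.5]
finger_gap: 0.148
grip_force: 89.2
d cm [-0.04  0.02  0.14] dr [ 0.07 -0.12  0.02] t 11.05 F [-2.2  4.1  5.5] gap 0.148 q6 0.76
```

```bash
python3 -m jog '[{"delta_pos":[0,0,-0.5],"dr":[0,0,0],"jaw":0},{"delta_pos":[0,0,-1.5],"dr":[0,0,0],"jaw":0},{"delta_pos":[0,0,-3],"dr":[0,0,0],"jaw":0},{"delta_pos":[0,0,-5],"dr":[0,0,0],"jaw":0},{"delta_pos":[0,0,-7],"dr":[0,0,0],"jaw":0},{"delta_pos":[0,0,-9],"dr":[0,0,0],"jaw":0},{"delta_pos":[0,0,-10.5],"dr":[0,0,0],"jaw":0},{"delta_pos":[0,0,-11],"dr":[0,0,0],"jaw":0}]' 100;python3 -m jog '[{"delta_pos":[0,0,0],"dr":[0,0,0],"jaw":0},{"delta_pos":[0,0,0],"dr":[0,0,0],"jaw":0}]'; python3 go.py .5475 .2905 .158 -89.3
python3 - <<'E'
from h import *
a=snap('scene','j.png')
E
```

```text
t: 11.85
tool_pos: [0.5473, -0.2813, 0.1595]
tcp_rot: [0.002, 0.993, 0.122, 0.003]
wrist_force: [0.8, -0.4, -6.7]
finger_gap: 0.148
grip_force: 97.7
t: 12.05
tool_pos: [0.5456, -0.2802, 0.1555]
tcp_rot: [0.0, 0.993, 0.122, 0.0]
wrist_force: [-0.3, 0.6, -7.3]
finger_gap: 0.146
grip_force: 97.6
d cm [ 14.02 -55.33  -0.27] dr [ 0.02 -0.02 13.33] t 12.05 F [-0.3  0.6 -7.3] gap 0.146 q6 0.76
```

View pics/j.png

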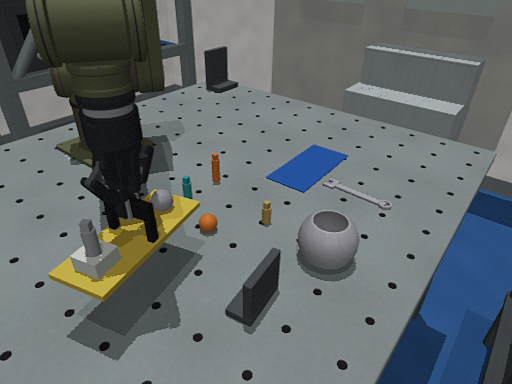

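Level, with stem at j(88,240) and ball at j(161,200) aboard. I carry it smoothly to the mat.

```bash
python3 -m jog '[{"delta_pos":[0.2,-0.8,0],"dr":[0,0,0],"jaw":0},{"delta_pos":[0.6,-2.4,0],"dr":[0,0,0],"jaw":0},{"delta_pos":[1.2,-4.8,0],"dr":[0,0,0],"jaw":0},{"delta_pos":[2,-7.8,0],"dr":[0,0,0],"jaw":0},{"delta_pos":[2.8,-11.1,0],"dr":[0,0,0],"jaw":0},{"delta_pos":[3.7,-14.5,0],"dr":[0,0,0],"jaw":0},{"delta_pos":[4.5,-17.9,0],"dr":[0,0,0],"jaw":0},{"delta_pos":[5.4,-21.3,0],"dr":[0,0,0],"jaw":0}]'; python3 -m jog '[{"delta_pos":[0.9,-3.4,0],"dr":[0,0,0],"jaw":0},{"delta_pos":[1.7,-6.8,0],"dr":[0,0,0],"jaw":0},{"delta_pos":[2.6,-10.2,0],"dr":[0,0,0],"jaw":0},{"delta_pos":[3.4,-13.6,0],"dr":[0,0,0],"jaw":0},{"delta_pos":[4.3,-17,0],"dr":[0,0,0],"jaw":0},{"delta_pos":[5.2,-20.4,0],"dr":[0,0,0],"jaw":0},{"delta_pos":[5.9,-23.2,0],"dr":[0,0,0],"jaw":0},{"delta_pos":[6.5,-25.5,0],"dr":[0,0,0],"jaw":0}]'; python3 -m jog '[{"delta_pos":[0.5,-1.9,0],"dr":[0,0,1],"jaw":0},{"delta_pos":[0.9,-3.5,0],"dr":[0,0,3],"jaw":0},{"delta_pos":[1.3,-5,0],"dr":[0,0,5.5],"jaw":0},{"delta_pos":[1.6,-6.2,0],"dr":[0,0,8],"jaw":0},{"delta_pos":[1.9,-7.3,0],"dr":[0,0,10.5],"jaw":0},{"delta_pos":[2.1,-8.2,0],"dr":[0,0,12.3],"jaw":0},{"delta_pos":[2.15,-8.5,0],"dr":[0,0,13.3],"jaw":0},{"delta_pos":[2.15,-8.5,0],"dr":[0,0,13.3],"jaw":0}]'; python3 -m jog '[{"delta_pos":[0,0,0],"dr":[0,0,0],"jaw":0},{"delta_pos":[0,0,0],"dr":[0,0,0],"jaw":0},{"delta_pos":[0,0,0],"dr":[0,0,0],"jaw":0},{"delta_pos":[0,0,0],"dr":[0,0,0],"jaw":0}]';python3 go.py .5475 .2905 .152 -89.3
python3 - <<'E'
from h import *
import pickle
a=snap('scene','k1.png');b=snap('top','k2.png');pickle.dump((a,b),open('s3.pkl','wb'))
A=np.hstack([a['img'][60:260,180:420],b['img'][120:320,40:280]])
cv2.imwrite('pics/k.png',cv2.cvtColor(cv2.resize(A,None,fx=1.66,fy=1.66,interpolation=2),4))
def q(s,lo,hi,bx,z):
    c=blobs(mask(s,lo,hi,bx),1)[0];r=cv2.minAreaRect(c);p=cv2.boxPoints(r);return cv2.contourArea(c),np.array([plane(s,u,v,z) for u,v in p]).round(4).tolist(),np.array([plane(s,u,v,z) for u,v in p]).mean(0)
print(q(b,(20,100,60),(36,255,255),(60,130,240,260),.12))
E
```

```text
t: 12.9
tool_pos: [0.5461, -0.0582, 0.156]
tcp_rot: [0.0, 0.992, 0.122, 0.001]
wrist_force: [0.4, 0.6, -6.2]
finger_gap: 0.148
grip_force: 97.7
t: 13.7
tool_pos: [0.5467, 0.2051, 0.1556]
tcp_rot: [0.0, 0.992, 0.123, 0.0]
wrist_force: [0.7, 0.3, -7.5]
finger_gap: 0.146
grip_force: 97.8
t: 14.5
tool_pos: [0.5475, 0.2907, 0.1555]
tcp_rot: [0.001, 1.0, 0.007, 0.001]
wrist_force: [-0.3, -1.1, -7.0]
finger_gap: 0.146
grip_force: 97.8
t: 14.9
tool_pos: [0.5486, 0.2896, 0.156]
tcp_rot: [0.001, 1.0, 0.006, 0.001]
wrist_force: [0.3, -0.3, -7.2]
finger_gap: 0.146
grip_force: 97.8
d cm [-0.11 -0.09  0.4 ] dr [ 0.08 -0.12  0.01] t 14.9 F [ 0.3 -0.3 -7.2] gap 0.146 q6 1.96
(1810.0, [[0.5954, 0.2903, 0.12], [0.5971, 0.1641, 0.12], [0.4967, 0.1609, 0.12], [0.4953, 0.2856, 0.12]], array([0.54611962, 0.22524574, 0.12      ]))
```

View pics/k.png

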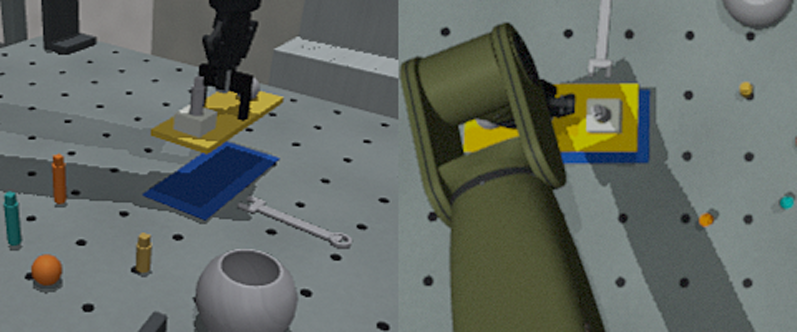

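The tray is over the mat and level, with the stem in its socket at k(197,95) and the ball behind the handle at k(252,88). I make a small centring and height trim, let it settle, and check the bystanders.

```bash
python3 -m jog '[{"delta_pos":[-0.05,-0.1,0.1],"dr":[0.05,-0.1,0],"jaw":0},{"delta_pos":[-0.1,-0.2,0.3],"dr":[0.05,-0.1,0],"jaw":0},{"delta_pos":[-0.15,-0.25,0.4],"dr":[0.05,-0.1,0],"jaw":0},{"delta_pos":[-0.15,-0.25,0.4],"dr":[0.05,-0.1,0],"jaw":0},{"delta_pos":[-0.15,-0.25,0.4],"dr":[0.05,-0.1,0],"jaw":0},{"delta_pos":[-0.15,-0.25,0.4],"dr":[0.05,-0.1,0],"jaw":0},{"delta_pos":[-0.15,-0.25,0.4],"dr":[0.05,-0.1,0],"jaw":0},{"delta_pos":[-0.15,-0.25,0.4],"dr":[0.05,-0.1,0],"jaw":0}]';python3 -m jog '[{"delta_pos":[0,0,0],"dr":[0,0,0],"jaw":0},{"delta_pos":[0,0,0],"dr":[0,0,0],"jaw":0},{"delta_pos":[0,0,0],"dr":[0,0,0],"jaw":0},{"delta_pos":[0,0,0],"dr":[0,0,0],"jaw":0},{"delta_pos":[0,0,0],"dr":[0,0,0],"jaw":0},{"delta_pos":[0,0,0],"dr":[0,0,0],"jaw":0}]'; python3 go.py .5471 .292 .152 -89.3
python3 - <<'E'
from h import *
import pickle
a=snap('scene');b=snap('top');a0,b0=map(fix,pickle.load(open('s0.pkl','rb')))
c=blobs(mask(b,(20,100,60),(36,255,255),(60,130,240,260)),1)[0];p=cv2.boxPoints(cv2.minAreaRect(c))
print(np.array([plane(b,u,v,.114) for u,v in p]).round(4).tolist())
# bystanders: brass, shell, stop, wrench patches unchanged?
for n,(x,y,X,Y) in dict(brass=(257,196,276,228),shell=(292,205,364,275),stop=(225,245,285,325),wrench=(330,176,395,212)).items():
    d=cv2.phaseCorrelate(np.float32(a0['img'][y:Y,x:X].mean(2)),np.float32(a['img'][y:Y,x:X].mean(2)));print(n,np.round(d[0],2),round(d[1],2))
print(np.abs(bot.get_state()['qvel']).max())
A=cv2.resize(a['img'][60:200,240:380],None,fx=4,fy=4,interpolation=2);cv2.imwrite('pics/l.png',cv2.cvtColor(A,4))
E
```

```text
t: 15.8
tool_pos: [0.547, 0.2924, 0.152]
tcp_rot: [0.0, 1.0, 0.006, 0.0]
wrist_force: [0.0, -0.3, -6.7]
finger_gap: 0.147
grip_force: 97.8
t: 16.4
tool_pos: [0.547, 0.2924, 0.1519]
tcp_rot: [0.0, 1.0, 0.006, 0.0]
wrist_force: [-0.5, -0.4, -6.2]
finger_gap: 0.148
grip_force: 97.8
d cm [ 0.01  0.04 -0.01] dr [ 0.03 -0.02  0.03] t 16.4 F [-0.5 -0.4 -6.2] gap 0.148 q6 1.96
[[0.5939, 0.2942, 0.114], [0.5956, 0.1674, 0.114], [0.4971, 0.1642, 0.114], [0.4958, 0.2895, 0.114]]
brass [-0.02  0.02] 0.98
shell [-0.02 -0.02] 0.99
stop [0.07 0.01] 0.98
wrench [-0.09  0.03] 0.99
0.002212333447377454
```

View pics/l.png

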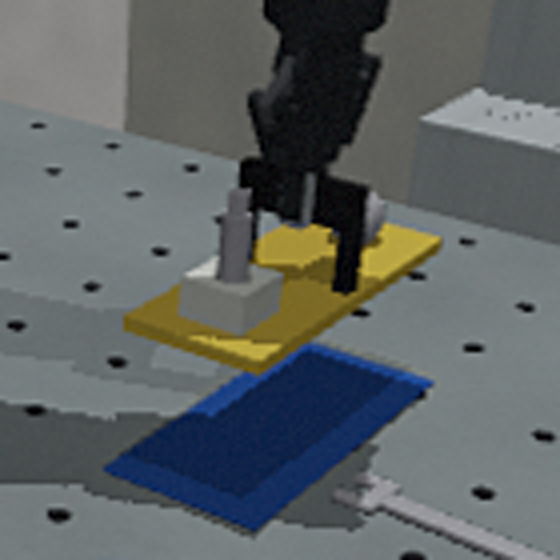

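The final picture shows the tray level and centred over the mat. The stem is seated at l(235,235), the ball is in its pocket behind the handle at l(372,215), and the bystanders have not moved.

```bash
python3 -c "
from plant import bot
print(bot.job_done())"
```

```text
the job is handed in; nothing more can be done
None
```

Job handed in at about 16.5 s: the steel stem is home in the tray socket, and the tray is held level and still about 10 cm above the mat, centred within a few mm, with the ball aboard and the brass stem, shell, stop and wrench unmoved.

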